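# Cover and clamp the laser-marking fixture

## Task

Of the two black hold-down covers parked on the fixture's side ledges, take the one whose cut corners match those of the green tray and slide it across, without lifting it, until its skirt drops fully home over the tray's rim all round. Then slide the toe clamp over the cover's edge as far as it goes and fold its red cam lever down to lock it. Leave the other cover parked and do not disturb the other things on and around the fixture.

Things in the scene. Friction and masses are not known exactly. Their poses are not given: they have to be found in the camera images.
- seat (a point): where the cover's centre lies when fully home: 10 mm above the green tray's shoulder, 68 mm above the table. Its axes are the fixture's: x away from the robot towards the toe clamp, y left along the ledges, z up. The fixture is fixed, its place and yaw vary. Slid on along y, the matching cover drops 10.5 mm over the tray's rim, with 2 mm play all round, and then comes to a stop against it
- tray_top (a point): middle of the top of the green carrier tray holding six steel blanks; tray 140 mm along y, 96 mm along x; shoulder 58 mm and top of the raised rim 67 mm above the table, rim edge bevelled 3 mm. Its two corners on the -x side (nearest the robot) are cut off 24 mm at 45 degrees, the two on the +x side are square. Axes as the fixture's
- ledge_left (a point): left (+y) aluminium parking ledge: middle of its top's inner edge, 76 mm from the seat in y and 68.5 mm above the table; from here the ledge runs 164 mm to +y. Top from x = -75 mm to a steel guide rail, 10 mm high, 14 mm wide, whose near face is at x = +48.5 mm. A cover square against the rail is in line with the tray (0.5 mm off centre)
- ledge_right (a point): right (-y) parking ledge, the mirror image of the left one: middle of its top's inner edge, from which it runs 164 mm to -y, with the same guide rail at x = +48.5 mm
- cover_mid (a point): centre (half-way up) of the matching cover: loose black plate with six windows, 96 mm along its x, 140 mm along its y, 20 mm high, about 0.24 kg, with a 10 mm deep skirt. The two corners on its own -x side are cut off 24 mm at 45 degrees. It starts on the left or right ledge, askew by up to 0.12 rad, its centre 11 to 20 mm nearer the robot than when against the guide rail
- spare_mid (a point): centre (half-way up) of the other black cover, same size, but its cut corners are on its own +x side, so it does not fit this tray. It is parked on the other ledge and stays there
- clamp_back (a point): middle of the flat back (+x) face of the grey toe-clamp block, 70 mm above the table; face 36 mm wide (y), from 45 to 94 mm above the table. Axes as the fixture's. Block 44 mm deep along x; its toe reaches 20 mm further to -x and passes 2.5 mm above a cover that is fully home. Behind the block there is only its flat slide bed, top 44 mm above the table, with guides 6 mm higher
- clamp (a joint): travel of the toe clamp along -x of the fixture, in m: 0 fully drawn back, 0.03 at its stop, toe 12 mm over the cover's edge. It starts at 0 to 0.008, moves against about 4 N of friction and stays where it is left
- lever_pivot (a point): middle of the pivot pin of the cam lever, on the toe clamp, 106 mm above the table; the pin lies along the fixture's x. Axes as the fixture's
- lever (a joint): angle of the cam lever in rad: 0 upright, folds towards the fixture's +y (left), 1.5 is its stop, lying flat: locked. It starts at 0 to 0.3 and stays where it is left (about 0.13 N m of friction)
- lever_tip (a point): end of the red lever, 90 mm from the pivot; the red grip is 16 mm wide (along x), 14 mm thick and covers the outer 62 mm; the point's z points outward along the lever
- green_block: green plastic V-block, 50 x 70 x 34 mm, standing on the fixture's base plate behind the right ledge; origin at the centre of its underside
- hex_key: dark hex key, 95 mm long with a 28 mm short leg, lying on the fixture's base plate behind the left ledge; origin near the middle of its long leg
- white_block: white plastic V-block, 70 x 100 x 50 mm, on the table to the right; origin at the centre of its underside
- spider: three-armed brass chuck key, 140 mm across, 6 mm thick, on the table to the left; origin at its centre
- blanks_bin: grey open bin, 120 x 160 x 60 mm, on the table to the right; origin at the centre of its underside
- blank_stack: stack of four metal blanks, 60 x 90 x 16 mm, on the table to the left; origin at the centre of its underside
Things that resemble listed ones, but are neither listed nor needed, are in the scene too. Leave any blue or pink look-alike of the part that bears cover_mid alone.

How it is judged:
By the outcome, as a careful person would: the job done as asked, in the order asked, and still so for the second after the job is handed in, with the robot touching nothing.
It also fails if it takes over 59 s, if anything falls off the work surface, if the arm or the gripper's body presses on something with over 40 N, if the wrist force passes 120 N, or if a joint passes its speed limit or range.

## Robot

A 6-joint arm with a two-finger parallel gripper is mounted at the origin on the work surface. World frame = base frame: x ahead of the robot, y to its left, z up, the work surface at z = 0. Lengths are in mm, angles in rad, forces in N, time in s.
With the tool pointing down it reaches from about 275 to 975 mm from the base axis. Payload 8.4 kg.
Tool frame: the origin (TCP) lies at the very end of the fingers, on their centre line; the grasp point (between the pads) lies env.hold_point_z behind it (env.hold_point_z is the distance from the TCP to the grasp point, in mm); z points along the fingers, y is the line along which they close (so a half turn about z gives the same grasp; the last joint's range is limited). The gripper opens to 92 mm and grips with 3 to 60 N. Pads are 20 mm wide; open, the fingers measure 128 mm over their backs; the gripper's body (75 mm by 189 mm) begins 69 mm behind the grasp point.
Start: joints at [-1.272, 0.353, 1.633, -0, 1.155, -0.002], TCP at [185.176, -596.94, 214.583] pointing down, gripper open.
Joint ranges: [-2.63, 2.63], [-0.92, 2.1], [0.06, 2.66], [-1.3, 4.44], [0, 2.69], [-3.02, 3.02]. Speed limits (rad/s): [2.22, 2.22, 2.79, 3.14, 3.14, 3.14].

## Interface

Orientations are given as a unit quaternion [x, y, z, w].
In Python, from bench import status, vision, job_done, env gives the robot as it stands.
- The arm moves only by the shell command python3 -m creep 'ROWS' [OPENING]. ROWS is JSON, a list of rows, each a list of 4 numbers: the shift along the tool's x, y, z in units of 0.03 m (1.0 is 0.03 m), then the turn about the tool's z in units of 0.12 rad (1.0 is 0.12 rad). A call has 1 to 5 rows; each row shifts and turns the commanded pose from where the row before left it, along the tool's axes as they then stand; what a row does not reach is not made up. A row lasts 1/10 s, in which the tool goes at most 50 mm and 8.59 degrees, less where a joint would pass 70% of its speed; a pose out of reach is approached as far as the arm can. A call with a number of a shift or a turn outside -1 to 1 is refused whole. A call with a gripper value outside its range is refused whole. OPENING is the opening, from -1 (shut) to 1 (fully open), set as the call begins (- or left out, the last holds). The fingers move at their own pace and stop on an object; the grip force is fixed at half the most. Time passes only in rows, so rows that do not move let the fingers close. It gives the time, the measured TCP pose, the force, the opening and the grip force at its end, in the units of the state.
- status.sense(): the state, without advancing time (a new reading comes with each control period).
- vision.get_image(name): name is "scene" or "top"; returns a dict with "img" (384x512x3 uint8, red, green, blue), "fx", "fy", "cx", "cy" (pixels), "pose" (4x4, takes a point from camera to world coordinates). Camera axes: x right, y down, z forward; pixel columns grow to the right and rows downward; lengths in mm; the calibration is good to about 2 mm. A picture is of the moment at which its call begins. There is no depth.
- job_done(): hands the job in; it is judged then, once.
The state is a dict: "clock": time; "qpos": joint angles; "qd": joint speeds; "tau": joint torques, N m; "position": TCP position; "orientation": TCP orientation; "wrist_force": force on the tool from outside, world axes, zero at the start; "torque": the same for the moment, N m; "width": finger opening in mm; "grasp_force": force on a finger pad.
Only numpy, scipy, OpenCV 4.12 (cv2) and the standard library are available. Lean on these libraries where they do the work, as an engineer would, in place of code of your own. Each camera call takes 0.05 s, during which the arm holds its last target. There are 200 camera calls.

## Working session

There is one attempt and no reset: what is moved stays moved. The work goes in short steps, Python scripts to look and compute and a shell command to move; the robot and the scene stay as the last step left them, time stands still between calls to the robot, and variables do not carry over. Pictures are saved under pics/ and viewed, at most 10 in all, crops included, and the job is handed in when it is done.

```bash
ls; mkdir -p pics
python3 - <<'E'
from bench import status, vision, env
import cv2,numpy as np
for n in("scene","top"):
    d=vision.get_image(n); cv2.imwrite(f"pics/{n}0.png",d["img"][:,:,::-1]); print(n,d["fx"],d["fy"],d["cx"],d["cy"],np.round(d["pose"],3).tolist())
    np.savez(f"{n}0.npz",**d)
s=status.sense(); print(s); print(env.hold_point_z)
E
```

```text
pics
scene 372.1314683328919 372.1314683328919 252.45964051782738 192.44373751651034 [[-0.258, 0.564, -0.784, 1363.281], [0.966, 0.136, -0.22, 217.048], [-0.017, -0.814, -0.58, 767.188], [0.0, 0.0, 0.0, 1.0]]
top 397.7691746934308 397.7691746934308 257.056570474415 196.74965263599228 [[-0.006, -0.994, 0.11, 339.424], [-1.0, 0.005, -0.013, 11.279], [0.012, -0.11, -0.994, 1548.559], [0.0, 0.0, 0.0, 1.0]]
{'clock': 0.1, 'qpos': array([-1.27242667e+00,  3.53558287e-01,  1.63402275e+00, -7.06709617e-06,
        1.15519125e+00, -2.40892266e-03]), 'qd': array([ 4.47373091e-05,  2.56881376e-04, -8.54053427e-04, -1.71631022e-04,
        1.29731505e-03,  4.06757971e-04]), 'tau': array([ 6.82633217e-04, -5.94904232e+01, -3.34932303e+01,  6.98841386e-02,
        1.83979003e-02, -3.45445665e-05]), 'position': array([ 185.0337125 , -596.54147781,  213.96746709]), 'orientation': array([ 9.88712443e-01,  1.49824424e-01, -9.01594895e-05, -5.82892794e-04]), 'wrist_force': array([ 0.13490501, -0.51862496,  1.04318028]), 'torque': array([ 0.01656491,  0.00070856, -0.0197991 ]), 'grasp_force': 0.0, 'width': 91.92915629274302}
18.700000000000003
```

View pics/scene0.png

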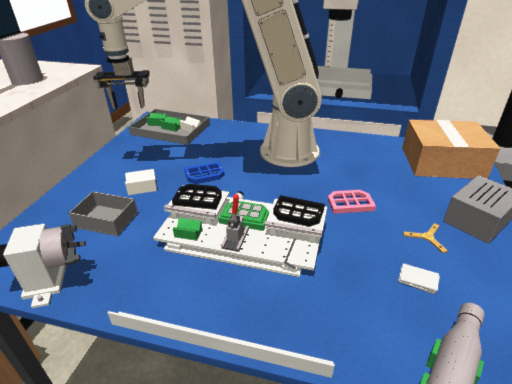

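View pics/top0.png

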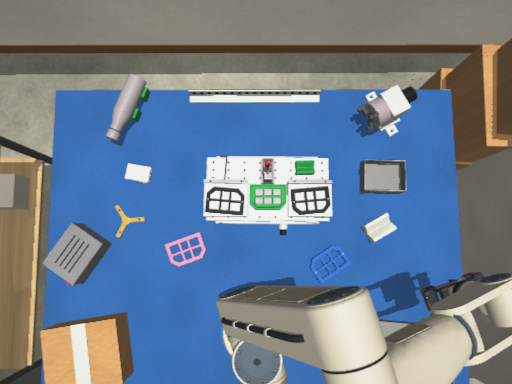

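Scene view: the fixture is in the middle, with black covers at about (198,197) and (298,210), the green tray at (243,213) and the red lever at (236,205). Top view: black covers at (226,201) left and (310,201) right, tray at (267,197), clamp at (267,168). The pink (186,249) and blue (330,262) covers are look-alikes to leave alone. Next, a close crop to see the cut corners.

Run:
```python
import cv2
a=cv2.imread("pics/top0.png")[150:240,195:345]; cv2.imwrite("pics/crop1.png",cv2.resize(a,None,fx=5.3,fy=5.3,interpolation=cv2.INTER_CUBIC))
```

```text
(no output)
```

View pics/crop1.png

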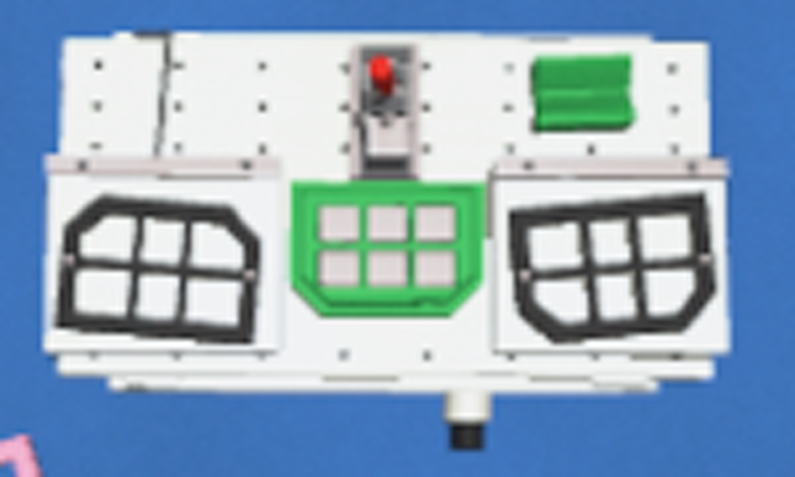

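The matching cover is the one on the right, at top-view pixel (310,201): its cut corners are on the near side, like the tray's. The left one (226,201) has them on the far side. The blue and pink covers are excluded. Now to measure.

```bash
cat > h.py <<'E'
import numpy as np, cv2
def cast(d,px,z):
    px=np.atleast_2d(px).astype(float); P=d["pose"]
    r=np.c_[(px[:,0]-d["cx"])/d["fx"],(px[:,1]-d["cy"])/d["fy"],np.ones(len(px))]@P[:3,:3].T
    return P[:3,3]+r*((z-P[2,3])/r[:,2])[:,None]
def mask(d,kind,box):
    hsv=cv2.cvtColor(np.ascontiguousarray(d["img"]),cv2.COLOR_RGB2HSV); h,s,v=cv2.split(hsv)
    m={"green":(h>45)&(h<80)&(s>110),"black":(v<75),"red":((h<8)|(h>172))&(s>150)}[kind]
    o=np.zeros_like(m); x0,y0,x1,y1=box; o[y0:y1,x0:x1]=m[y0:y1,x0:x1]; return o.astype(np.uint8)*255
def big(d,kind,box):
    c,_=cv2.findContours(mask(d,kind,box),cv2.RETR_EXTERNAL,cv2.CHAIN_APPROX_NONE)
    return max(c,key=cv2.contourArea)[:,0]
def rect(d,kind,box,z):
    p=cast(d,big(d,kind,box),z)[:,:2].astype(np.float32); return cv2.minAreaRect(p)
E
python3 - <<'E'
from h import *
B={"top":dict(tray=(245,180,292,214),R=(286,182,334,219),L=(203,182,247,219),red=(255,150,280,185)),
   "scene":dict(tray=(218,198,272,230),R=(170,180,225,212),L=(270,193,330,228),red=(225,190,245,220))}
for n in B:
    d=dict(np.load(n+"0.npz")); b=B[n]
    print(n,"tray58",rect(d,"green",b["tray"],58)); 
    print(" R",rect(d,"black",b["R"],88.5)," L",rect(d,"black",b["L"],88.5))
    c=big(d,"red",b["red"]); print(" red px",c.min(0),c.max(0),c.mean(0))
E
```

```text
top tray58 ((504.9643249511719, -47.13361358642578), (132.48878479003906, 94.89315795898438), 89.7129898071289)
 R ((486.12689208984375, -203.6155242919922), (91.23106384277344, 136.3383026123047), 4.745685577392578)  L ((487.2796630859375, 112.518798828125), (134.04457092285156, 91.61492156982422), 84.93392944335938)
 red px [265 161] [268 167] [266.57142857 163.57142857]
scene tray58 ((517.8592529296875, -11.048320770263672), (118.94227600097656, 68.83859252929688), 4.924073696136475)
 R ((498.9773254394531, -202.43887329101562), (116.58049011230469, 145.0664520263672), 5.427501678466797)  L ((501.5241394042969, 111.54878234863281), (140.17799377441406, 113.30811309814453), 84.70491790771484)
 red px [233 194] [237 213] [234.92682927 203.75609756]
```

```bash
cat >> h.py <<'E'
def togo(x,y,z,ang):
    "remaining in row units: tool x,y,z shifts and turn (start axes)"
    from bench import status
    s=status.sense(); from scipy.spatial.transform import Rotation as R
    M=R.from_quat(s["orientation"]).as_matrix(); a=np.arctan2(M[1,0],M[0,0])
    u=M.T@(np.array([x,y,z])-s["position"])/30
    print("t",s["clock"],"pos",s["position"].round(1),"ang",a.round(4),"F",s["wrist_force"].round(1),"w",round(s["width"],1),"g",s["grasp_force"],"| go",u.round(2),"turn",round(-(ang-a)/.12,2))
E
python3 -m creep '[[0.9,-0.64,0,0],[0.9,-0.64,0,0],[0.9,-0.64,0,0],[0.9,-0.64,0,0],[0.9,-0.64,0,0]]' -0.55
python3 -m creep '[[0.9,-0.64,0,0],[0.9,-0.64,0,0],[0.9,-0.64,0,0],[0.9,-0.64,0,0],[0.9,-0.64,0,0]]'
python3 -c "
from h import *
togo(504.4,-182,150,.083)"
```

```text
clock: 0.6
position: [286.1, -464.0, 214.3]
orientation: [0.989, 0.15, -0.0, -0.0]
wrist_force: [0.5, -0.7, 1.2]
width: 53.6
grasp_force: 0.0
clock: 1.1
position: [386.7, -332.3, 214.4]
orientation: [0.989, 0.15, -0.0, -0.0]
wrist_force: [0.1, -0.7, 0.6]
width: 20.5
grasp_force: 0.0
t 1.1 pos [ 386.7 -332.3  214.4] ang 0.3007 F [ 0.1 -0.7  0.6] w 20.5 g 0.0 | go [ 5.23 -3.62  2.15] turn 1.81
```

```bash
python3 -m creep '[[0.9,-0.64,0,0],[0.9,-0.64,0,0],[0.9,-0.64,0,0],[0.9,-0.64,0.3,0],[0.9,-0.64,0.3,0]]' >/dev/null
python3 -m creep '[[0.5,-0.3,0.5,0],[0,0,0.5,0.6],[0,0,0.5,0.6],[0,0,0,0.6],[0,0,0,0]]' >/dev/null
python3 - <<'E'
from h import *
from bench import vision
togo(504.4,-182,150,.083)
for n,b in(("top",(195,150,345,250)),("scene",(150,120,340,262))):
    d=vision.get_image(n); np.savez(n+"1.npz",**d); a=d["img"][b[1]:b[3],b[0]:b[2],::-1]
    cv2.imwrite(f"pics/{n}1.png",cv2.resize(a,None,fx=4,fy=4,interpolation=cv2.INTER_CUBIC))
E
```

```text
t 2.1 pos [ 497.8 -188.6  150.8] ang 0.0839 F [ 0.2 -0.5 -0.9] w 20.9 g 0.0 | go [ 0.24 -0.2   0.03] turn 0.01
```

View pics/scene1.png

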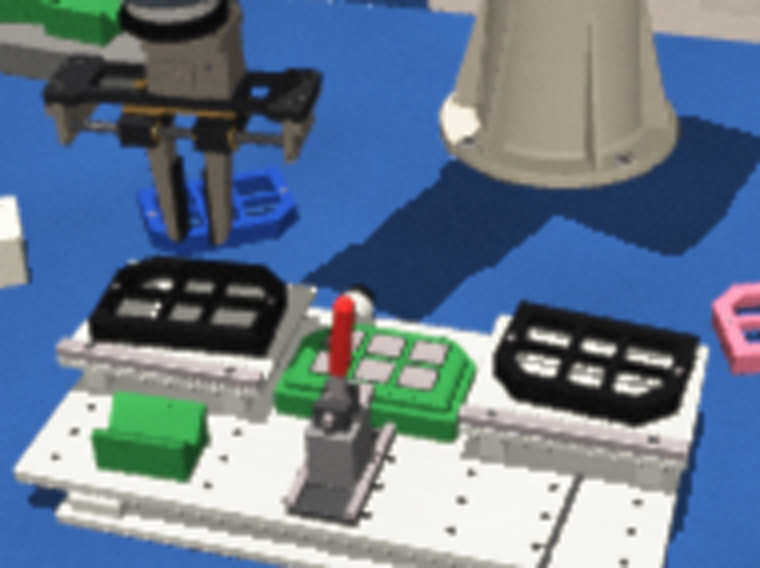

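The gripper hangs over the right-hand cover with its long axis along the fixture's y. The upright red lever, crop (342,335), is well clear. The cover's two ribs and six windows are visible around (185,305). Now measuring the windows for the rib position.

Run:
```python
from h import *
for n,b in(("top",(286,182,334,219)),("scene",(170,180,225,212))):
    d=dict(np.load(n+"0.npz")); m=mask(d,"black",b); S=8
    g=cv2.cvtColor(np.ascontiguousarray(d["img"]),cv2.COLOR_RGB2GRAY)
    G=cv2.resize(g[b[1]:b[3],b[0]:b[2]],None,fx=S,fy=S,interpolation=cv2.INTER_LINEAR)
    M=(G<115).astype(np.uint8)*255
    cs,h=cv2.findContours(M,cv2.RETR_CCOMP,cv2.CHAIN_APPROX_NONE)
    for c,hh in zip(cs,h[0]):
        if hh[3]>=0 and cv2.contourArea(c)>400:
            p=(c[:,0]+.5)/S-.5+np.array(b[:2]); w=cast(d,p,88.5)[:,:2]
            (cx,cy),sz,a=cv2.minAreaRect(w.astype(np.float32)); q=np.array([cx-486.1,cy+203.6]); t=.083
            print(n,round(cx,1),round(cy,1),np.round(sz,1),round(a,1),"coverframe",np.round([np.cos(t)*q[0]+np.sin(t)*q[1],-np.sin(t)*q[0]+np.cos(t)*q[1]],1))
```

```text
top 464.0 -166.7 [34.5 40.2] 4.3 coverframe [-19.   38.6]
top 467.1 -205.2 [34.8 29.7] 4.1 coverframe [-19.1   0. ]
top 470.0 -243.0 [35.1 38.2] 2.7 coverframe [-19.3 -37.9]
top 502.1 -163.3 [34.7 39.3] 6.4 coverframe [19.3 38.8]
top 505.2 -201.7 [33.8 30.4] 4.5 coverframe [19.2  0.3]
top 508.4 -240.2 [34.2 38.8] 4.0 coverframe [ 19.2 -38.3]
scene 511.0 -163.2 [24.4 31.2] 5.0 coverframe [28.1 38.2]
scene 513.9 -201.2 [23.  21.8] 5.7 coverframe [27.9  0.1]
scene 516.8 -239.3 [24.3 30.4] 6.9 coverframe [ 27.7 -38.1]
scene 477.9 -166.4 [14.9 28.4] 13.6 coverframe [-5.1 37.8]
scene 480.5 -203.2 [13.7 20.1] 13.6 coverframe [-5.6  0.8]
scene 482.5 -235.0 [14.2 16.6] 6.2 coverframe [ -6.2 -31. ]
```

```bash
python3 -c "
from h import *
togo(503.8,-185.1,74,.080)"
python3 -m creep '[[0.21,-0.1,0,0.03],[0,0,0.5,0],[0,0,0.5,0],[0,0,0.5,0],[0,0,0.3,0]]'
python3 -c "
from h import *
togo(503.8,-185.1,74,.080)"
```

```text
t 2.2 pos [ 498.3 -188.9  151.6] ang 0.0868 F [-0.3  0.2 -0.1] w 20.8 g 0.0 | go [ 0.19 -0.11  2.59] turn 0.06
clock: 2.7
position: [504.5, -185.1, 96.9]
orientation: [0.999, 0.041, -0.0, -0.0]
wrist_force: [0.1, 0.4, 0.3]
width: 21.1
grasp_force: 0.0
t 2.7 pos [ 504.5 -185.1   96.9] ang 0.082 F [0.1 0.4 0.3] w 21.1 g 0.0 | go [-0.02 -0.    0.76] turn 0.02
```

```bash
python3 -m creep '[[0,0,0.2,0],[0,0,0.2,0],[0,0,0.2,0],[0,0,0.16,0],[0,0,0,0]]'
python3 -m creep '[[0,0,0,0],[0,0,0,0]]' -1
python3 -m creep '[[0,0,0,0],[0,0,0,0]]'
python3 - <<'E'
from h import *
from bench import vision
togo(503.8,-185.1,74,.080)
for n,b in(("top",(195,150,345,250)),("scene",(150,150,340,262))):
    d=vision.get_image(n); a=d["img"][b[1]:b[3],b[0]:b[2],::-1]
    cv2.imwrite(f"pics/{n}2.png",cv2.resize(a,None,fx=4,fy=4,interpolation=cv2.INTER_CUBIC))
E
```

```text
clock: 3.2
position: [504.0, -185.2, 74.3]
orientation: [0.999, 0.041, -0.0, -0.0]
wrist_force: [1.4, 0.1, 1.0]
width: 20.6
grasp_force: 0.0
clock: 3.4
position: [504.6, -185.5, 75.1]
orientation: [0.999, 0.041, 0.0, 0.0]
wrist_force: [0.0, -0.1, -1.2]
width: 6.6
grasp_force: 9.7
clock: 3.6
position: [504.6, -185.5, 75.1]
orientation: [0.999, 0.041, 0.0, 0.0]
wrist_force: [-0.4, -1.4, 0.1]
width: 6.6
grasp_force: 30.0
t 3.6 pos [ 504.6 -185.5   75.1] ang 0.0812 F [-0.4 -1.4  0.1] w 6.6 g 29.99958336353302 | go [-0.03 -0.02  0.04] turn 0.01
```

View pics/scene2.png

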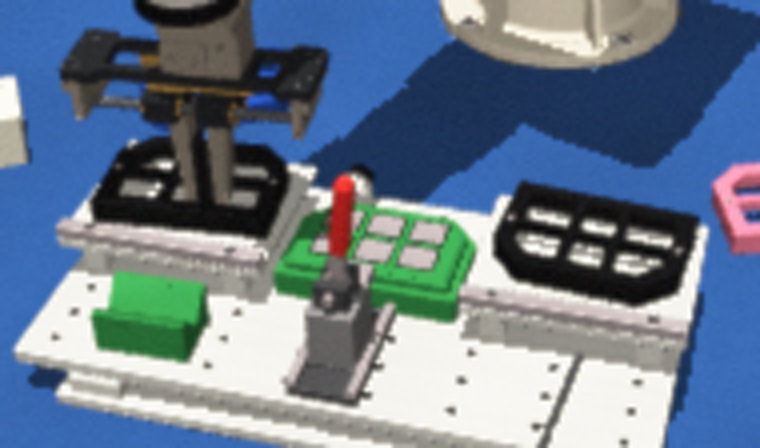

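Fingers hold the rib in the far row (crop (210,175)), width 6.6 mm; the cover is still flat. Square it up and push it to the rail.

```bash
python3 -m creep '[[0,0,0,0.36],[0,0,0,0.36],[0.2,0,0,0],[0.2,0,0,0],[0,0,0,0]]'
python3 -c "
from h import *
togo(524,-185.1,75,-.005)"
```

```text
clock: 4.2
position: [515.8, -185.2, 75.0]
orientation: [1.0, -0.002, -0.001, -0.0]
wrist_force: [-3.6, 0.6, 8.5]
width: 6.4
grasp_force: 30.0
t 4.2 pos [ 515.8 -185.2   75. ] ang -0.0049 F [-3.6  0.6  8.5] w 6.4 g 30.001828372478485 | go [ 0.27 -0.01  0.  ] turn 0.0
```

```bash
python3 -m creep '[[0.1,0,-0.01,0],[0.05,0,0,0],[0,0,0,0]]' | grep -E "pos|wrist"
for i in 1; do python3 -m creep '[[0.04,0,0,0],[0,0,0,0]]' | grep -E "pos|wrist"; done
python3 -m creep '[[0.04,0,0,0],[0,0,0,0]]' | grep -E "pos|wrist"
```

```text
position: [520.5, -185.2, 75.1]
wrist_force: [-3.5, 0.8, 4.3]
position: [521.4, -185.2, 75.1]
wrist_force: [-4.2, 0.0, 5.6]
position: [522.7, -185.3, 75.0]
wrist_force: [-3.8, 0.7, 5.5]
```

```bash
python3 -m creep '[[0.04,0,0,0],[0,0,0,0]]' | grep -E "pos|wrist"
python3 -m creep '[[0.03,0,0,0],[0,0,0,0]]' | grep -E "pos|wrist"
python3 -m creep '[[0.03,0,0,0],[0,0,0,0]]' | grep -E "pos|wrist"
```

```text
position: [523.4, -185.3, 75.0]
wrist_force: [-7.2, -0.3, 6.9]
position: [523.4, -185.3, 75.0]
wrist_force: [-10.4, -0.8, 10.5]
position: [523.4, -185.3, 75.0]
wrist_force: [-13.7, -1.5, 12.9]
```

```bash
python3 -c "
from bench import vision,status
from h import *
d=vision.get_image('top'); np.savez('top3.npz',**d)
b=(286,170,334,225); print(rect(d,'black',b,88.5)); print(status.sense()['torque'])
togo(524,-185,75,-.005)"
```

```text
((532.3302001953125, -127.9319839477539), (29.638771057128906, 61.7567024230957), 75.18016815185547)
[-0.2108185   2.39465927 -0.12598037]
t 5.55 pos [ 523.4 -185.3   75. ] ang -0.0048 F [-13.7  -1.4  13.1] w 7.0 g 30.01117318868637 | go [ 0.02 -0.01  0.  ] turn 0.0
```

```bash
python3 -m creep '[[-0.08,0,0,0],[0,-0.2,0,0],[0,-0.3,0,0],[0,-0.3,0,0],[0,-0.3,0,0]]' | grep -E "pos|wrist|width"
python3 -m creep '[[0,-0.3,0,0],[0,-0.3,0,0],[0,-0.3,0,0],[0,0,0,0]]' | grep -E "pos|wrist|width"
python3 -c "
from h import *
togo(524,-45,75,-.005)"
```

```text
position: [523.7, -153.1, 75.0]
wrist_force: [-3.4, -6.9, 2.8]
width: 6.6
position: [524.0, -124.8, 75.0]
wrist_force: [-4.6, 0.9, 3.8]
width: 6.5
t 6.45 pos [ 524.  -124.8   75. ] ang -0.0045 F [-4.6  0.9  3.8] w 6.5 g 30.00992327928543 | go [-0.01 -2.66  0.  ] turn 0.0
```

```bash
python3 -m creep '[[-0.02,-0.2,0,0],[0,-0.3,0,0],[0,-0.3,0,0],[0,-0.3,0,0],[0,0,0,0]]' | grep -E "pos|wrist|width"
python3 -m creep '[[0,-0.3,0,0],[0,-0.3,0,0],[0,-0.3,0,0],[0,-0.1,0,0],[0,0,0,0]]' | grep -E "pos|wrist|width"
python3 -c "
from h import *
togo(524,-30,75,-.005)
from bench import status; print(status.sense()['torque'])"
```

```text
position: [523.9, -90.9, 75.1]
wrist_force: [0.2, 1.5, -1.3]
width: 6.6
position: [523.9, -61.8, 75.1]
wrist_force: [-0.6, 0.3, -1.3]
width: 6.4
t 7.45 pos [523.9 -61.8  75.1] ang -0.0044 F [-0.6  0.3 -1.3] w 6.4 g 30.000478327274323 | go [-0.   -1.06  0.  ] turn 0.0
[ 0.0960218   0.03206528 -0.02401059]
```

```bash
python3 -m creep '[[0,-0.3,0,0],[0,-0.3,0,0],[0,-0.2,0,0],[0,0,0.05,0],[0,0,0,0]]' | grep -E "pos|wrist|width"
python3 -m creep '[[0,-0.06,0,0],[0,0,0,0]]' | grep -E "pos|wrist|width"
python3 -m creep '[[0,-0.06,0,0],[0,0,0,0]]' | grep -E "pos|wrist|width"
python3 -m creep '[[0,-0.06,0,0],[0,0,0,0]]' | grep -E "pos|wrist|width"
```

```text
position: [524.2, -37.5, 74.0]
wrist_force: [-1.6, 4.6, 4.5]
width: 6.2
position: [524.4, -36.8, 74.0]
wrist_force: [-1.2, -1.0, 6.3]
width: 6.3
position: [523.8, -34.6, 73.3]
wrist_force: [0.2, -0.3, -2.1]
width: 6.6
position: [523.8, -32.8, 73.3]
wrist_force: [0.0, -0.7, -2.5]
width: 6.6
```

```bash
python3 -m creep '[[0,0,0.05,0],[0,0,0,0]]' | grep -E "pos|wrist|width"
python3 -m creep '[[0,-0.03,0,0],[0,0,0,0]]' | grep -E "pos|wrist|width"
python3 -m creep '[[0,0,0.05,0],[0,0,0,0]]' | grep -E "pos|wrist|width"
```

```text
position: [523.9, -33.0, 71.8]
wrist_force: [-0.9, 0.8, -2.0]
width: 6.6
position: [524.0, -32.0, 72.1]
wrist_force: [0.3, 0.0, -2.1]
width: 6.7
position: [524.0, -32.1, 70.4]
wrist_force: [0.5, 0.0, -2.4]
width: 6.8
```

```bash
python3 -m creep '[[0,0,0,0],[0,0,0,0],[0,0,0,0]]' -0.55 | grep -E "pos|wrist|width"
python3 - <<'E'
from h import *
from bench import vision
for n,b in(("top",(195,150,345,250)),("scene",(150,150,340,262))):
    d=vision.get_image(n); np.savez(n+"4.npz",**d);a=d["img"][b[1]:b[3],b[0]:b[2],::-1]
    cv2.imwrite(f"pics/{n}4.png",cv2.resize(a,None,fx=4,fy=4,interpolation=cv2.INTER_CUBIC))
E
```

```text
position: [524.3, -32.2, 70.8]
wrist_force: [0.3, 0.0, 0.4]
width: 20.9
```

View pics/scene4.png

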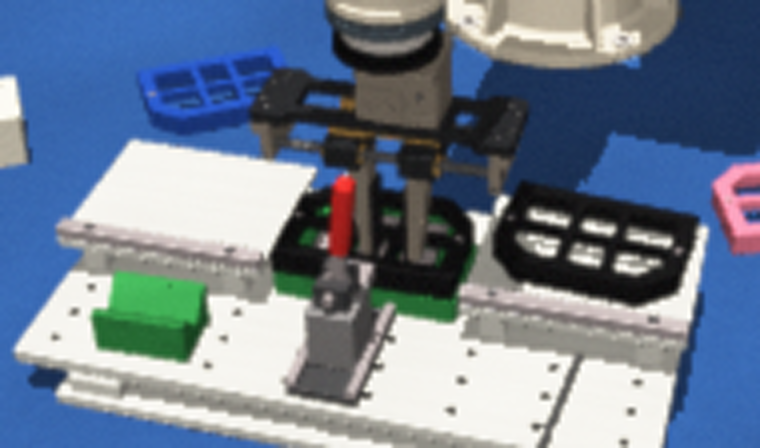

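The cover now sits over the tray at crop (375,235), low over the green shoulder; the lever (343,215) is untouched and the spare is still parked. Raise, then check the seating and measure the clamp.

```bash
python3 -m creep '[[0,0,-0.4,0],[0,0,-0.8,0],[-0.3,0,-0.9,0],[-0.6,0.6,-0.9,0],[-0.9,0.9,-0.5,0]]' | grep -E "pos|wrist|width"
python3 -m creep '[[-0.9,0.9,0,0],[-0.9,0.9,0,0],[-0.9,0.9,0,0],[0,0.9,0,0],[0,0,0,0]]' | grep -E "pos|wrist|width"
python3 - <<'E'
from h import *
from bench import vision
I=[]
for n,b in(("top",(240,150,295,225)),("scene",(210,180,280,252))):
    d=vision.get_image(n); np.savez(n+"5.npz",**d);a=d["img"][b[1]:b[3],b[0]:b[2],::-1]
    I.append(cv2.resize(a,(390,400),interpolation=cv2.INTER_CUBIC))
    tb={"top":(245,180,292,220),"scene":(218,196,272,232)}[n]
    for z in(78,88.5): print(n,z,rect(d,"black",tb,z))
cv2.imwrite("pics/both5.png",np.hstack(I))
E
```

```text
position: [471.3, -76.8, 178.6]
wrist_force: [0.2, -1.0, -0.3]
width: 20.6
position: [388.2, -186.8, 176.8]
wrist_force: [0.1, -0.3, -0.0]
width: 20.6
top 78 ((513.903564453125, -46.42999267578125), (130.7111358642578, 71.26712036132812), 89.75659942626953)
top 88.5 ((512.6578369140625, -46.01792907714844), (129.77783203125, 70.75828552246094), 89.75657653808594)
scene 78 ((530.6008911132812, -18.960819244384766), (166.1077117919922, 89.6655044555664), 13.32048511505127)
scene 88.5 ((543.2869873046875, -15.365142822265625), (163.5769500732422, 88.29940795898438), 13.320507049560547)
```

View pics/both5.png

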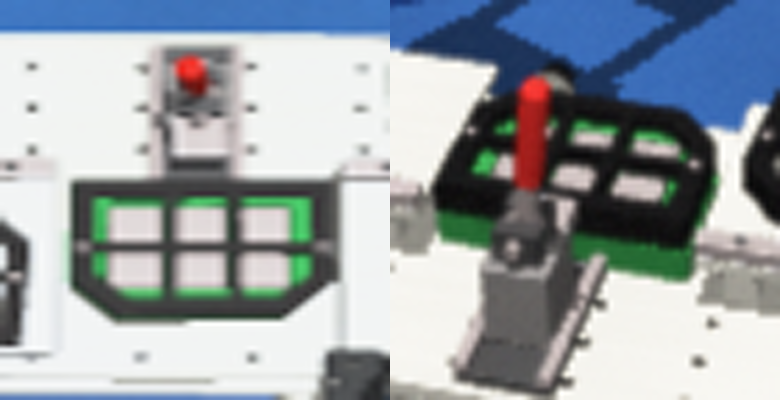

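Cover is centred on the tray in the top crop ((70..338),(180..320)) and the green band below it is of even height in the scene crop. I'll confirm by touching its top at both ends, and triangulate the lever.

```bash
python3 -m creep '[[0.8,-0.5,0,0],[0.8,-0.5,0,0],[0.8,-0.5,0,0],[0.8,-0.5,0.6,0],[0.7,-0.5,0.7,0]]' -1 | grep -E "pos|wrist|width"
python3 -m creep '[[0,0,0.7,0],[0,0,0.7,0],[0,0,0.2,0],[0,0,0.1,0],[0,0,0,0]]' | grep -E "pos|wrist|width"
python3 - <<'E'
from h import *
T=dict(np.load("top5.npz"));S=dict(np.load("scene5.npz"))
ct=big(T,"red",(255,150,280,185)); cs=big(S,"red",(225,190,245,222))
print("top red",ct.min(0),ct.max(0),"scene",cs.min(0),cs.max(0))
def pro(d):
    M=np.linalg.inv(d["pose"])[:3]; K=np.array([[d["fx"],0,d["cx"]],[0,d["fy"],d["cy"]],[0,0,1]]); return K@M
def tri(p,q):
    X=cv2.triangulatePoints(pro(T),pro(S),np.array(p,float).reshape(2,1),np.array(q,float).reshape(2,1)); return (X[:3]/X[3]).ravel().round(1)
# tip: top end of red in each view ; lower end too
top=cs[cs[:,1]<=cs[:,1].min()+1].mean(0); bot=cs[cs[:,1]>=cs[:,1].max()-1].mean(0)
print("scene top,bot",top,bot, "top mean",ct.mean(0))
for z in(196,190,134): print(z,"top:",cast(T,ct.mean(0),z).round(1),"sceneTop",cast(S,top,z).round(1),"sceneBot",cast(S,bot,z).round(1))
E
```

```text
position: [507.8, -108.1, 137.1]
wrist_force: [0.2, -0.0, -0.3]
width: 0.5
position: [505.9, -109.7, 86.0]
wrist_force: [-0.3, -1.0, 1.2]
width: -0.0
top red [265 161] [268 167] scene [232 194] [238 213]
scene top,bot [235.66666667 194.33333333] [234.5        212.66666667] top mean [266.5        163.57142857]
196 top: [[603.9 -39.1 196. ]] sceneTop [[609.4 -40.  196. ]] sceneBot [[684.1 -20.1 196. ]]
190 top: [[605.1 -39.3 190. ]] sceneTop [[601.5 -42.7 190. ]] sceneBot [[676.9 -22.6 190. ]]
134 top: [[616.1 -41.4 134. ]] sceneTop [[527.6 -67.9 134. ]] sceneBot [[610.3 -45.8 134. ]]
```

Lever tip is at about (604,-41,195) and nearly upright. Its hub is close to the block's middle, so the gripper body would hit the lever if I pushed on the back face. The lever is rigid along x, so I'll push low on it from behind instead. First finish the touch test.

```bash
python3 -m creep '[[0,0,0.13,0],[0,0,0.1,0],[0,0,0.05,0],[0,0,0,0]]' | grep -E "pos|wrist"
python3 -m creep '[[0,0,0.05,0],[0,0,0,0]]' | grep -E "pos|wrist"
python3 -m creep '[[0,0,0.05,0],[0,0,0,0]]' | grep -E "pos|wrist"
```

```text
position: [506.0, -110.2, 78.3]
wrist_force: [-3.4, 1.6, 12.1]
position: [506.1, -110.2, 78.2]
wrist_force: [-7.6, 2.0, 30.5]
position: [506.2, -110.2, 78.1]
wrist_force: [-13.8, 3.2, 49.2]
```

```bash
python3 -m creep '[[0,0,-0.4,0],[0,0,-0.4,0],[0,-0.9,0,0],[0,-0.9,0,0],[0,-0.9,0,0]]' | grep -E "pos|wrist"
python3 -m creep '[[0,-0.9,0,0],[0,-0.4,0,0],[0,0,0.3,0],[0,0,0.25,0],[0,0,0,0]]' | grep -E "pos|wrist"
python3 -m creep '[[0,0,0.1,0],[0,0,0.05,0],[0,0,0,0]]' | grep -E "pos|wrist"
```

```text
position: [506.2, -28.4, 98.6]
wrist_force: [0.3, -0.7, -0.6]
position: [505.3, 9.0, 80.3]
wrist_force: [1.0, -0.6, -0.4]
position: [506.3, 9.1, 78.3]
wrist_force: [-5.2, -1.1, 17.4]
```

```bash
python3 -m creep '[[0,0,-0.95,0],[0,0,-0.95,0],[0,0,-0.95,0],[0,0,-0.95,0],[0,0,-0.95,0]]' | grep -E "pos|wrist"
python3 -m creep '[[0.93,0.36,0,0],[0.93,0.36,0,0],[0.93,0.36,0,0],[0.93,0.36,0,0],[0.93,0.36,0,0]]' | grep -E "pos|wrist"
python3 -m creep '[[0,0,0,0],[0,0,0,0]]' | grep -E "pos|wrist"
python3 -c "
from h import *
togo(645,-45,117,-.005)"
```

```text
position: [506.1, 9.3, 220.8]
wrist_force: [0.1, 0.8, -0.1]
position: [646.5, -46.1, 219.5]
wrist_force: [0.0, 0.4, 0.6]
position: [645.1, -45.5, 219.0]
wrist_force: [0.8, 0.3, -0.7]
t 14.95 pos [645.1 -45.5 219. ] ang -0.0064 F [ 0.8  0.3 -0.7] w 0.8 g 0.0 | go [-0.   -0.02  3.4 ] turn -0.01
```

```bash
python3 -m creep '[[0,0,0.8,0],[0,0,0.8,0],[0,0,0.8,0],[0,0,0.8,0],[0,0,0.2,0]]' | grep -E "pos|wrist"
python3 -m creep '[[-0.3,0,0,0],[-0.2,0,0,0],[0,0,0,0]]' | grep -E "pos|wrist"
python3 -m creep '[[-0.1,0,0,0],[-0.1,0,0,0],[0,0,0,0]]' | grep -E "pos|wrist"
python3 -m creep '[[-0.1,0,0,0],[-0.1,0,0,0],[0,0,0,0]]' | grep -E "pos|wrist"
```

```text
position: [642.6, -44.4, 115.2]
wrist_force: [-0.3, -0.5, -0.2]
position: [630.1, -44.7, 119.1]
wrist_force: [-0.1, 0.0, 0.1]
position: [625.4, -44.7, 118.8]
wrist_force: [3.3, 0.5, 3.0]
position: [618.1, -44.6, 117.7]
wrist_force: [3.7, 0.4, 3.0]
```

```bash
python3 -m creep '[[-0.15,0,0,0],[-0.15,0,0,0],[0,0,0,0]]' | grep -E "pos|wrist"
python3 -m creep '[[-0.1,0,0,0],[-0.1,0,0,0],[0,0,0,0]]' | grep -E "pos|wrist"
python3 -m creep '[[-0.1,0,0,0],[0,0,0,0]]' | grep -E "pos|wrist"
python3 -m creep '[[-0.06,0,0,0],[0,0,0,0]]' | grep -E "pos|wrist"
```

```text
position: [608.5, -44.6, 117.5]
wrist_force: [1.7, 0.1, 2.5]
position: [603.7, -44.5, 117.6]
wrist_force: [5.5, 0.4, -1.0]
position: [603.4, -44.6, 117.8]
wrist_force: [16.6, 0.3, -7.7]
position: [603.3, -44.8, 117.9]
wrist_force: [22.4, -0.3, -12.5]
```

Stop reached (force rises sharply at x≈603.4). Now retreat, go round to the lever's −y side and fold it.

```bash
python3 -m creep '[[0.3,0,0,0],[0.4,0,0,0],[0,0,-0.9,0],[0,0,-0.9,0],[0,0,-0.9,0]]' | grep -E "pos|wrist"
python3 -m creep '[[0,0,-0.9,0],[0,0.8,0,0],[-0.6,0.8,0,0],[-0.6,0,0,0],[0,0,0,0]]' | grep -E "pos|wrist"
python3 - <<'E'
from h import *
from bench import vision
togo(584,-90,165,-.005)
for n in("top","scene"):
    d=vision.get_image(n); np.savez(n+"6.npz",**d)
    cs=big(d,"red",{"top":(250,150,285,195),"scene":(220,170,260,225)}[n]); 
    print(n,cs.min(0),cs.max(0),cast(d,cs.mean(0),165).round(1))
E
```

```text
position: [618.7, -44.5, 198.7]
wrist_force: [-0.4, 0.3, -0.1]
position: [581.0, -92.9, 225.1]
wrist_force: [-0.1, -0.0, -0.1]
t 18.35 pos [581.  -92.9 225.1] ang -0.0064 F [-0.1 -0.  -0.1] w 0.3 g 0.0 | go [ 0.11 -0.1   2.  ] turn -0.01Traceback (most recent call last):
  File "<stdin>", line 6, in <module>
  File "h.py", line 12, in big
    return max(c,key=cv2.contourArea)[:,0]
           ~~~^^^^^^^^^^^^^^^^^^^^^^^
ValueError: max() iterable argument is empty
```

```bash
python3 -m creep '[[0.1,0,0.7,0],[0,0,0.7,0],[0,0,0.6,0],[0,0,0,0]]' | grep -E "pos|wrist"
python3 -m creep '[[0,-0.2,0,0],[0,-0.2,0,0],[0,-0.2,0,0],[0,0,0,0]]' | grep -E "pos|wrist"
python3 -m creep '[[0,-0.2,0,0],[0,-0.2,0,0],[0,-0.2,0,0],[0,0,0,0]]' | grep -E "pos|wrist"
python3 -c "
from h import *
from bench import vision
d=vision.get_image('scene'); cs=big(d,'red',(215,170,265,225)); print(cs.min(0),cs.max(0))
cv2.imwrite('pics/s7.png',cv2.resize(d['img'][150:262,150:340,::-1],None,fx=4,fy=4,interpolation=cv2.INTER_CUBIC))"
```

```text
position: [585.3, -91.7, 163.0]
wrist_force: [-0.6, 0.2, 0.5]
position: [587.0, -73.5, 166.5]
wrist_force: [-0.7, -1.0, -0.0]
position: [586.6, -55.8, 165.7]
wrist_force: [0.5, 0.5, -0.1]
[235 190] [243 208]
```

View pics/s7.png

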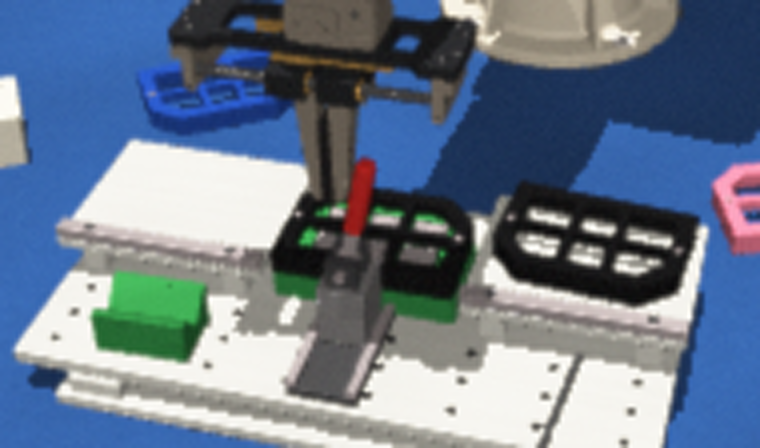

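The clamp has moved forward over the cover's edge (block at crop (350,285)) and the fingers press the lever (360,195), which starts to lean to +y. Continue.

```bash
python3 -m creep '[[0,-0.3,0,0],[0,-0.3,0,0],[0,-0.3,0,0],[0,-0.3,0,0],[0,-0.2,0,0]]' | grep -E "pos|wrist"
python3 -m creep '[[0,-0.1,0.3,0],[0,-0.1,0.3,0],[0,-0.1,0.3,0],[0,0,0.2,0],[0,0,0,0]]' | grep -E "pos|wrist"
python3 -m creep '[[0,0,0.15,0],[0,0,0.15,0],[0,0,0,0]]' | grep -E "pos|wrist"
```

```text
position: [586.8, -13.3, 165.7]
wrist_force: [0.3, -1.9, 0.2]
position: [586.0, -5.5, 131.2]
wrist_force: [-0.1, -1.0, -0.4]
position: [586.7, -5.6, 123.2]
wrist_force: [0.5, 0.4, -0.3]
```

```bash
python3 -m creep '[[0,0,0.1,0],[0,0,0.1,0],[0,0,0,0]]' | grep -E "pos|wrist"
python3 -m creep '[[0,0,0.1,0],[0,0,0,0]]' | grep -E "pos|wrist"
python3 -c "
from h import *
from bench import vision
d=vision.get_image('scene'); cs=big(d,'red',(215,170,285,235)); print(cs.min(0),cs.max(0))
cv2.imwrite('pics/s8.png',cv2.resize(d['img'][150:262,150:340,::-1],None,fx=4,fy=4,interpolation=cv2.INTER_CUBIC))"
```

```text
position: [586.9, -5.5, 117.4]
wrist_force: [-0.2, -0.2, 0.2]
position: [588.1, -5.4, 116.4]
wrist_force: [-1.9, 1.6, 15.2]
[246 215] [267 221]
```

View pics/s8.png

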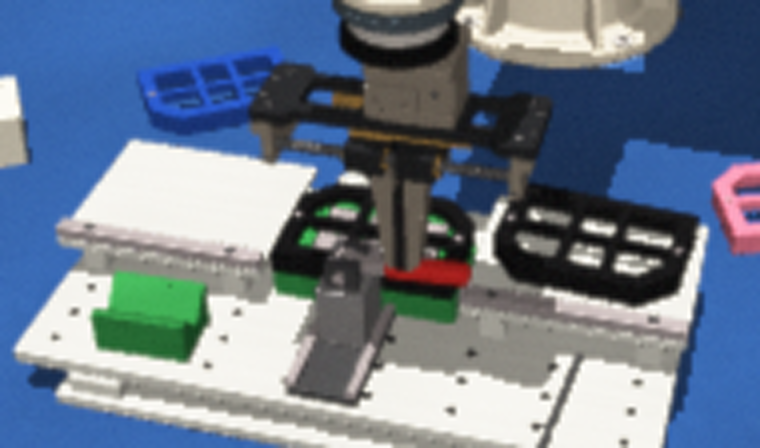

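The lever (crop (430,272)) lies flat, and 15 N with no further travel means it is at its stop. Press a touch more, retreat, and check.

```bash
python3 -m creep '[[0,0,0.04,0],[0,0,0,0]]' | grep -E "pos|wrist"
python3 -m creep '[[0,0,-0.4,0],[0,0,-0.9,0],[0,0,-0.9,0],[0,0,-0.9,0],[0,0,-0.9,0]]' | grep -E "pos|wrist"
python3 -m creep '[[-0.9,0.9,0,0],[-0.9,0.9,0,0],[-0.9,0.9,0,0],[-0.9,0.9,0,0],[-0.9,0.9,0,0]]' | grep -E "pos|wrist"
python3 -m creep '[[-0.9,0.9,0,0],[-0.9,0.9,0,0],[0,0.9,0,0],[0,0.5,0,0],[0,0,0,0]]' | grep -E "clock|pos|wrist"
python3 - <<'E'
from h import *
from bench import vision
I=[]
for n,b in(("top",(195,150,345,250)),("scene",(160,170,335,262))):
    d=vision.get_image(n); a=d["img"][b[1]:b[3],b[0]:b[2],::-1]
    I.append(cv2.resize(a,(550,297),interpolation=cv2.INTER_CUBIC))
cv2.imwrite("pics/both9.png",np.vstack(I))
E
```

```text
position: [588.8, -5.4, 116.2]
wrist_force: [-2.3, 1.9, 22.7]
position: [586.4, -5.7, 234.4]
wrist_force: [-0.2, 0.4, -0.9]
position: [449.7, -140.6, 233.4]
wrist_force: [0.3, -0.8, -0.5]
clock: 23.2
position: [396.9, -236.9, 233.6]
wrist_force: [0.3, 0.5, -0.9]
```

View pics/both9.png

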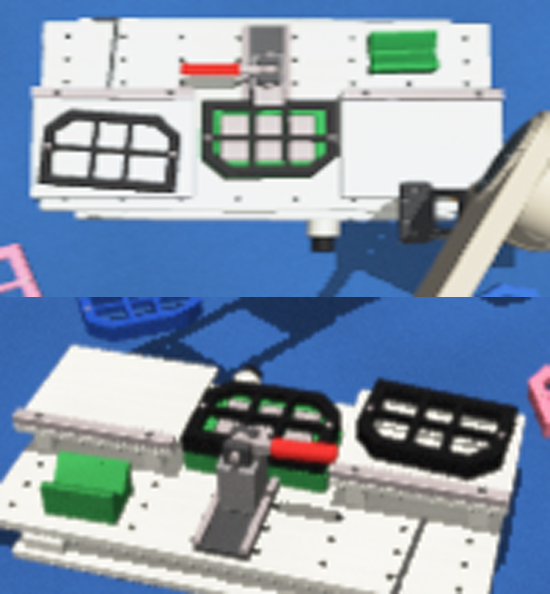

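The cover is home over the tray at (270,140), the toe is over its far edge at (267,90), the lever lies flat at (210,69), and the spare and V-block are unmoved.

```bash
python3 -c "
from bench import job_done
print(job_done())"
```

```text
the job is handed in; nothing more can be done
None
```

I slid the matching right-hand cover home over the tray, pushed the toe clamp to its stop by its lever rather than its back face, folded the red lever flat and handed the job in at about 23 s; the other cover stayed parked.

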